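# Set and lock the studio colour wheel on violet

### The arm

A 6-joint arm with a two-finger parallel gripper is mounted at the origin on the work surface. World frame = base frame: x ahead of the robot, y to its left, z up, the work surface at z = 0. Lengths are in m, angles in rad, forces in N, time in s.
With the tool pointing down it reaches from about 0.375 to 0.975 m from the base axis. Payload 3.8 kg.
Tool frame: the origin (TCP) lies midway between the tips of the shut fingers; the grasp point (between the pads) lies 19 mm behind it (tcp_to_grasp is the distance from the TCP to the grasp point, in m); z points along the fingers, y is the direction in which the jaws open and shut (so a half turn about z gives the same grasp; the last joint's range is limited). The gripper opens to 88 mm and grips with 3 to 60 N. Pads are 18 mm wide; open, the fingers measure 123 mm over their backs; the gripper's body (75 mm by 187 mm) begins 45 mm behind the grasp point.
Start: joints at [-1.266, 0.264, 1.604, -0, 1.274, -0.037], TCP at [0.226, -0.636, 0.239] pointing down, gripper open.
Joint ranges: [-2.63, 2.63], [-0.94, 2.18], [0.31, 2.57], [-1.31, 4.45], [0, 2.66], [-2.55, 2.55]. Speed limits (rad/s): [2.57, 2.57, 3.14, 3.14, 3.14, 3.14].

### API

Orientations are given as a unit quaternion [x, y, z, w].
In Python, from plant import observe, grab_frame, camera_model, finish_job, tcp_to_grasp gives the robot as it stands.
- The arm moves only by the tool play_rows, never from a script. Its argument "series" is a list of rows, each an object with "slide": the shift along the tool's x, y, z in cm, a list of three; "angular": the turn, a rotation vector about the tool's x, y, z in degrees, a list of three. In form: [{"slide": [tx, ty, tz], "angular": [ax, ay, az]}, ...]. A call has 1 to 20 rows; each row is the pose to reach, as a shift and turn from the pose measured when the call began, along the tool's axes at that moment; what a row does not reach only later rows make up. A row lasts 1/10 s, in which the tool goes at most 50 mm and 8.59 degrees, less where a joint would pass 70% of its speed; a pose out of reach is approached as far as the arm can. A call with a gripper value outside its range is refused whole. "gripper" is the closure, from -1 (fully open) to 1 (shut), set as the call begins (left out, the last holds). The fingers move at their own pace and stop on an object; the grip force is fixed at half the most. Time passes only in rows, so rows that repeat a pose let the fingers close. It gives the time, the measured TCP pose, the force and the opening at its end, in the units of the state.
- observe(): the state, without advancing time (a new reading comes with each control period).
- grab_frame(name): name is "scene" or "top" or "wrist"; returns (picture, depth): 480x640x3 uint8, red, green, blue; 480x640 float32, m along the optical axis (not along the pixel's ray), 0 where there is no reading.
- camera_model(name): a dict with "vfov" (degrees; the focal length in pixels is half the picture's height over the tangent of half this angle, whatever the lens; pixels are square), "cx", "cy" (the principal point, pixels), "view" (4x4, takes a point from world to camera coordinates); the wrist camera has in their place "mount" (4x4, takes a point from camera to tool coordinates, whose origin is the TCP and whose axes are the flange's). Camera axes: x right, y down, z forward; pixel columns grow to the right and rows downward; lengths in m; the calibration is good to about 2 mm. A picture is of the moment at which its call begins: read the wrist's pose just before it. camera_model takes no time and is no camera call.
- finish_job(): hands the job in, once; it reports no verdict.
The state is a dict: "t": time; "joints": joint angles; "qd": joint speeds; "joint_torque": joint torques, N m; "ee_pos": TCP position; "tool_rot": TCP orientation; "ft_force": force on the tool from outside, world axes, zero at the start; "torque": the same for the moment, N m; "width": finger opening in m.
Only numpy, scipy, OpenCV 4.12 (cv2) and the standard library are available. Lean on these libraries where they do the work, as an engineer would, in place of code of your own. Each camera call takes 0.05 s, during which the arm holds its last target. There are 200 camera calls.

### The job

Turn the colour wheel by its black handle until violet fills the window, then feel for the lock by moving the wheel a little to and fro with light downward pressure on the handle, and when the pin finds its notch push the handle fully down so the wheel is locked on violet. Never force the handle down where the pin does not drop, let go at the end, and leave the paints and other things where they are.

Things in the scene. Friction and masses are not known exactly. Their poses are not given: they have to be found in the camera images.
- station: colour-viewing station, fixed: wooden base 270 x 260 x 12 mm with a tray strip 120 mm wide on its -y side (rims 18 mm high), a flat colour wheel, and on its +x side a dark bridge plate (x 35 to 132 mm, 130 mm wide, top 47 mm above the table) with the window. Origin: on the table, on the wheel's axis; z up, x from the axis towards the window
- wheel (a joint): turn of the colour wheel, rad: 0 with violet centred in the window, positive counter-clockwise from above; range -2.2 to 0.45, starts between -1.7 and -0.7. Wheel 230 mm across, top 37 mm above the table, six 60 degree sectors: violet, red, orange, yellow, green, blue counter-clockwise. It stays where left; turning takes 0.22 N m, about 2.5 N at the handle
- violet (a point): mid-width of the violet sector, 80 mm from the wheel's axis, on its upper face
- window (a point): centre of the white-framed window, 36 mm (station y) x 30 mm (station x), 80 mm from the wheel's axis, 47 mm above the table
- handle: black upright round knob, 26 mm across, 38 mm tall, on the wheel opposite violet, 95 mm from the wheel's axis: in the station frame at (-95 cos a, -95 sin a) mm for wheel joint a. It slides straight down 14 mm against 2.5 N of friction and stays where left. Origin on its axis, 36 mm above the table when up (the start), 22 mm when fully down; the knob spans 22 to 60 mm above the origin
- grip (a point): good place to hold the knob: on its axis, 45 mm above the handle's origin (81 mm above the table when up, 67 mm fully down)
- pin (a point): blunt end of the handle's 9 mm steel lock pin, under the wheel. After 3 mm of travel it meets a hidden fixed ring and slides on it (more than 20 N there does damage). It goes deeper only over the ring's single 13 mm wide notch, which then locks the wheel. The notch is neither seen nor measured: it lies somewhere between wheel joint -0.19 and +0.19, to be felt for
- tube_teal: paint tube with teal band, about 100 x 30 x 17 mm, lying in the shallow tray strip on the station's right-hand (-y) side; a bystander
- paint_pot: small white open plastic pot, 52 mm across, 45 mm high, standing in the same tray strip; a bystander
- tube_violet: paint tube with violet band, about 100 x 30 x 17 mm, lying on the table to the left; a bystander
- tube_blue: paint tube with blue band, same size, on the table to the left; a bystander
- water_cup: clear plastic cup, 84 mm across, 110 mm high, on the table to the left; a bystander
- brush: paint brush lying on the table to the left; a bystander
- gesso_jar: jar with white cap, 72 mm across, 85 mm high, on the table to the right; a bystander
- canvas_panel: painting panel 200 x 260 x 18 mm lying on the table to the right; a bystander

How it is judged:
On the way:
1. violet fills the window, the handle not yet fully down (value of joint wheel between -0.24 and 0.24 rad and z of grip in the frame of station above 0.072 m), for 0.2 s.
At the end, for the whole second after the job is handed in: Violet fills the window (wheel joint between -0.24 and 0.24, violet point within 20 mm of the window's centre), the handle is down with its pin in the notch (grip point less than 69.5 mm above the table; fully down is 67), the wheel is at rest and every bystander within 30 mm of where it started (value of joint wheel between -0.24 and 0.24 rad and horizontal distance between violet and window below 0.02 m and z of grip in the frame of station below 0.0695 m and velocity of joint wheel between -0.05 and 0.05 rad/s and distance of each of tube_teal, paint_pot, tube_violet, tube_blue, water_cup, brush, gesso_jar, canvas_panel from where it was at the start of the episode below 0.03 m); the robot touches nothing.
It fails at once if the pin is pressed on the ring or notch with more than 20 N (contact force between handle and station above 20 N).
It fails at once if a bystander is moved by more than 30 mm (distance of any of tube_teal, paint_pot, tube_violet, tube_blue, water_cup, brush, gesso_jar, canvas_panel from where it was at the start of the episode above 0.03 m).
It also fails if it takes over 64 s, if anything falls off the work surface, if the arm or the gripper's body presses on something with over 40 N, if the wrist force passes 120 N, or if a joint passes its speed limit or range.

## Working session

There is one attempt and no reset: what is moved stays moved. The work goes in short steps, Python scripts to look and compute and a tool call to move; the robot and the scene stay as the last step left them, time stands still between calls to the robot, and variables do not carry over. Pictures are saved under pics/ and viewed, about 8 in all and at most 12, crops included, and the job is handed in when it is done.

Besides the shell and the picture viewer there is one more tool, called after "Emit:" as a command line: name --argument value ..., lists and objects as JSON in quotes. play_rows: Moves the arm, as the interface text tells. Its arguments: {"type":"object","properties":{"series":{"type":"array"},"gripper":{"type":"number"}},"required":["series"]}

```bash
mkdir -p pics; ls; python3 - <<'E'
from plant import *
import cv2,numpy as np
print(observe(), tcp_to_grasp)
for n in("top","scene"):
    p,d=grab_frame(n); cv2.imwrite(f"pics/{n}0.png",p[:,:,::-1]); np.save(f"pics/{n}0.npy",d); print(n,camera_model(n))
print(camera_model("wrist"))
E
```

```text
pics
{'t': 0.0, 'joints': array([-1.26590336e+00,  2.64758230e-01,  1.60534633e+00,  1.56234237e-05,
        1.27370663e+00, -3.68693654e-02]), 'qd': array([-0.00088051,  0.00185766, -0.0010683 , -0.0005112 , -0.00115604,
       -0.00065147]), 'joint_torque': array([ 1.81992858e-03, -5.02107525e+01, -3.56871629e+01,  7.29120872e-02,
        2.93226494e-02, -1.96875981e-04]), 'ee_pos': array([ 0.22603645, -0.63528322,  0.23739953]), 'tool_rot': array([ 9.85435091e-01,  1.70048381e-01, -1.40810217e-04, -1.10031816e-03]), 'ft_force': array([-0.43877453, -1.61013182,  0.07545878]), 'torque': array([-0.07297131, -0.01700503, -0.01211778]), 'width': 0.08801298741013398} 0.0187
top {'vfov': 50.13721268057519, 'cx': 321.0387146693903, 'cy': 233.77838853540771, 'view': array([[ 0.04658791, -0.99891304, -0.00152084, -0.05264799],
       [-0.97010448, -0.0448812 , -0.23850152,  0.55876504],
       [ 0.23817403,  0.01258666, -0.97114093,  1.31567927],
       [ 0.        ,  0.        ,  0.        ,  1.        ]])}
scene {'vfov': 52.33453164712411, 'cx': 317.25330124456883, 'cy': 243.01190599421255, 'view': array([[-7.71499882e-01,  6.36229116e-01,  6.65311473e-04,
         4.39483571e-01],
       [ 3.71856199e-01,  4.51765781e-01, -8.10944293e-01,
        -1.29477175e-01],
       [-5.16246936e-01, -6.25396027e-01, -5.85122988e-01,
         1.83083004e+00],
       [ 0.00000000e+00,  0.00000000e+00,  0.00000000e+00,
         1.00000000e+00]])}
{'vfov': 61.94694523459146, 'cx': 319.3733933636185, 'cy': 236.7875571927291, 'mount': array([[-5.91927309e-04, -9.59186237e-01, -2.82774491e-01,
         7.17972564e-02],
       [ 9.99998994e-01, -9.32370867e-04,  1.06937012e-03,
        -1.16855240e-03],
       [-1.28937580e-03, -2.82773573e-01,  9.59185823e-01,
        -1.46254087e-01],
       [ 0.00000000e+00,  0.00000000e+00,  0.00000000e+00,
         1.00000000e+00]])}
```

View pics/top0.png

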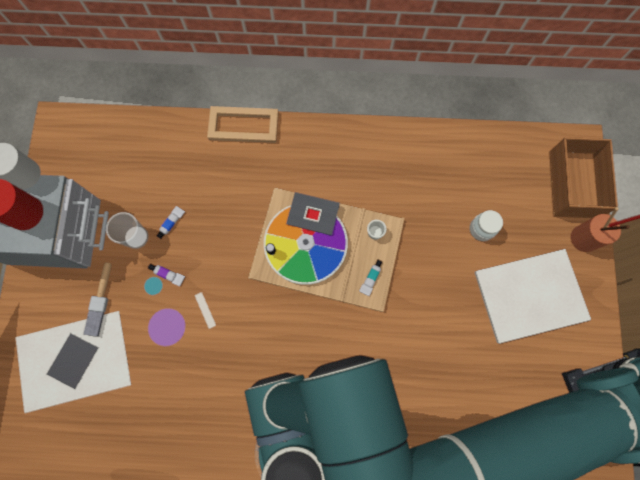

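View pics/scene0.png

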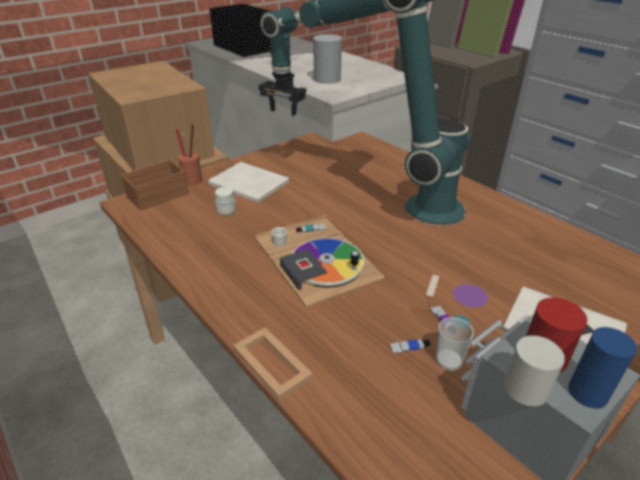

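The top view shows the hub near (305,242), the window near (313,214) with red in it, and the handle near (270,248) on the yellow sector. I'll enlarge it and compute positions.

```bash
cat > h.py <<'E'
from plant import *
import cv2,numpy as np
from scipy.spatial.transform import Rotation as R
def w(cam,u,v,z):
    c=camera_model(cam); f=240/np.tan(np.radians(c['vfov']/2))
    if cam=='wrist':
        o=observe(); T=np.eye(4); T[:3,:3]=R.from_quat(o['tool_rot']).as_matrix(); T[:3,3]=o['ee_pos']; M=T@c['mount']
    else: M=np.linalg.inv(c['view'])
    r=M[:3,:3]@np.array([(u-c['cx'])/f,(v-c['cy'])/f,1]); return M[:3,3]+r*(z-M[2,3])/r[2]
E
python3 - <<'E'
from h import *
p=cv2.imread("pics/top0.png")[180:320,240:410]
cv2.imwrite("pics/topc.png",cv2.resize(p,None,fx=4.5,fy=4.2,interpolation=cv2.INTER_CUBIC) if 0 else cv2.resize(p,None,fx=4,fy=4,interpolation=cv2.INTER_CUBIC))
E
```

```text
(no output)
```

View pics/topc.png

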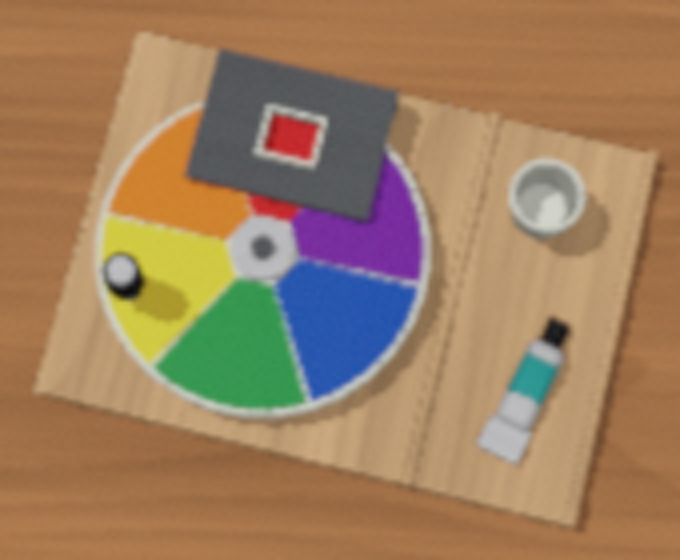

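Crop (4x, offset 240,180): window centre (291,136), wheel rim from x=96 to 431 and bottom at y=414, knob top (122,268). Sector boundary ends are (421,281), (108,214), (153,364) and (309,403).

```bash
python3 - <<'E'
from h import *
g=lambda u,v,z:w('top',240+u/4,180+v/4,z)[:2]
L,Rr,B=g(96,248,.037),g(431,252,.037),g(265,414,.037)
c=(L+Rr)/2; print('c',c,'diam',np.linalg.norm(L-Rr),'r',np.linalg.norm(B-c))
wn=g(291,136,.047); print('win',wn,np.linalg.norm(wn-c))
k=g(122,268,.096); print('knob',k,np.linalg.norm(k-c))
for q in((421,281),(108,214),(153,364),(309,403)):
    e=g(*q,.037); print(q,np.linalg.norm(e-c),np.degrees(np.arctan2(*(e-c)[::-1])))
for q in [(137,32),(657,152),(580,527),(36,392)]: print('corner',g(*q,.012))
a=lambda v:np.degrees(np.arctan2(v[1],v[0]))
print('yaw',a(wn-c),'knob dir',a(k-c),'pot',g(547,190,.05),'tube',g(530,385,.02))
for q in((206,172),(218,52),(397,92),(372,220)): print('br',g(*q,.047))
E
```

```text
c [0.54154287 0.01422211] diam 0.23002622296235511 r 0.11325247188174527
win [ 0.62081254 -0.00089225] 0.08069773490138671
knob [0.51183908 0.10371367] 0.09429237921907141
(421, 281) 0.11008872489790153 -98.73923097408068
(108, 214) 0.11035044820537074 79.31405088418575
(153, 364) 0.10853135438482867 139.50204994542852
(309, 403) 0.1103652294290779 -160.76528070153128
corner [0.70320667 0.11454133]
corner [ 0.63101005 -0.25888406]
corner [ 0.36520927 -0.20895741]
corner [0.43999642 0.16611241]
yaw -10.795021924350307 knob dir 108.36189407951821 pot [ 0.58965525 -0.17804045] tube [ 0.45927818 -0.17223666]
br [0.59240128 0.05622232]
br [0.67933485 0.05308277]
br [ 0.65593732 -0.07283151]
br [ 0.56372539 -0.05924194]
```

```bash
cat >> h.py <<'E'
C=np.array([.5415,.0142]); YAW=-10.8
def arc(a,z,r=.0945):  # TCP position and tool yaw for wheel angle a (rad)
    th=np.radians(YAW+180)+a
    return np.array([*(C+r*np.array([np.cos(th),np.sin(th)])),z]), th
def rel(p,psi):
    o=observe(); r0=R.from_quat(o['tool_rot']); x=np.array([np.cos(psi),np.sin(psi),0]); z=np.array([0,0,-1.])
    T=R.from_matrix(np.c_[x,np.cross(z,x),z])
    return np.round(r0.inv().apply(p-o['ee_pos'])*100,2).tolist(), np.round((r0.inv()*T).as_rotvec(degrees=True),2).tolist()
def wa():
    o=observe(); v=o['ee_pos'][:2]-C; return np.arctan2(v[1],v[0])-np.radians(YAW+180), np.linalg.norm(v)
E
python3 -c "
from h import *
print(arc(-1.056,.15)); print(rel(*arc(-1.056,.16)))"
```

```text
(array([0.51120886, 0.10371367, 0.15      ]), np.float64(1.8970970943744052))
([51.64, -60.06, 7.87], [-0.09, -0.09, -89.11])
```

Emit:
play_rows --gripper -1 --series '[{"slide":[13,-15,0],"angular":[0,0,-22]},{"slide":[26,-30,0],"angular":[0,0,-44]},{"slide":[26,-30,0],"angular":[0,0,-44]},{"slide":[26,-30,0],"angular":[0,0,-44]},{"slide":[26,-30,0],"angular":[0,0,-44]},{"slide":[26,-30,0],"angular":[0,0,-44]},{"slide":[26,-30,0],"angular":[0,0,-44]},{"slide":[39,-45,2],"angular":[0,0,-66]},{"slide":[51.6,-60.1,7.9],"angular":[0,0,-89]},{"slide":[51.6,-60.1,7.9],"angular":[0,0,-89]},{"slide":[51.6,-60.1,7.9],"angular":[0,0,-89]},{"slide":[51.6,-60.1,7.9],"angular":[0,0,-89]},{"slide":[51.6,-60.1,7.9],"angular":[0,0,-89]},{"slide":[51.6,-60.1,7.9],"angular":[0,0,-89]},{"slide":[51.6,-60.1,7.9],"angular":[0,0,-89]},{"slide":[51.6,-60.1,7.9],"angular":[0,0,-89]},{"slide":[51.6,-60.1,7.9],"angular":[0,0,-89]},{"slide":[51.6,-60.1,7.9],"angular":[0,0,-89]},{"slide":[51.6,-60.1,7.9],"angular":[0,0,-89]},{"slide":[51.6,-60.1,7.9],"angular":[0,0,-89]}]'

```text
t: 2.1
ee_pos: [0.5105, 0.1026, 0.16]
tool_rot: [0.584, 0.811, 0.001, -0.001]
ft_force: [1.1, 0.1, -0.1]
width: 0.0882
```

```bash
python3 -c "
from h import *
print(rel(*arc(-1.056,.062)))
p,d=grab_frame('wrist'); cv2.imwrite('pics/w1.png',p[:,:,::-1])"
```

```text
([0.07, 0.11, 9.8], [0.01, -0.1, -0.22])
```

View pics/w1.png

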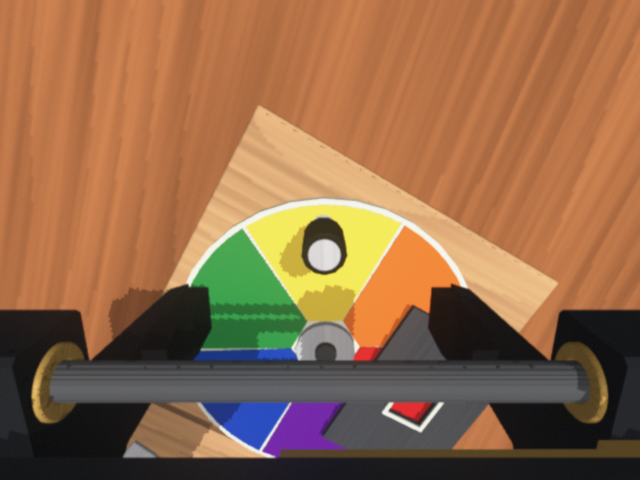

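The wrist view shows the knob cap at (324,256), between the fingers sideways. I'll check its world position before descending.

```bash
python3 -c "
from h import *
k=w('wrist',324,256,.096); print(k, observe()['ee_pos']); v=k[:2]-C; print(np.linalg.norm(v),np.degrees(np.arctan2(v[1],v[0]))-169.2)"
```

```text
[0.51183064 0.10362006 0.096     ] [0.51054815 0.10253472 0.16010714]
0.09421368185091043 -60.844278093280195
```

Emit:
play_rows --series '[{"slide":[0.06,0.16,4],"angular":[0,0,0]},{"slide":[0.06,0.16,7],"angular":[0,0,0]},{"slide":[0.06,0.16,9.8],"angular":[0,0,0]},{"slide":[0.06,0.16,9.8],"angular":[0,0,0]},{"slide":[0.06,0.16,9.8],"angular":[0,0,0]}]'

```text
t: 2.65
ee_pos: [0.5117, 0.1029, 0.0624]
tool_rot: [0.585, 0.811, 0.0, -0.001]
ft_force: [0.0, 0.4, 0.4]
width: 0.0881
```

Emit:
play_rows --gripper 1 --series '[{"slide":[0,0,0],"angular":[0,0,0]},{"slide":[0,0,0],"angular":[0,0,0]},{"slide":[0,0,0],"angular":[0,0,0]},{"slide":[0,0,0],"angular":[0,0,0]},{"slide":[0,0,0],"angular":[0,0,0]},{"slide":[0,0,0],"angular":[0,0,0]},{"slide":[0,0,0],"angular":[0,0,0]},{"slide":[0,0,0],"angular":[0,0,0]},{"slide":[0,0,0],"angular":[0,0,0]},{"slide":[0,0,0],"angular":[0,0,0]}]'

```text
t: 3.65
ee_pos: [0.5119, 0.1031, 0.0624]
tool_rot: [0.585, 0.811, 0.001, -0.001]
ft_force: [1.9, 1.3, -1.0]
width: 0.0252
```

```bash
python3 -c "
from h import *
print(wa(), observe()['ft_force'])
z=observe()['ee_pos'][2]
r=wa()[1]
for a in np.linspace(-1.06,-.2,13)[1:]: print(rel(*arc(a,z,r)))"
```

```text
(np.float64(-1.0609295923311732), np.float64(0.09367042262741164)) [ 1.87947913  1.31915642 -1.03113401]
([-0.03, -0.68, -0.0], [0.01, -0.11, -4.2])
([-0.1, -1.35, -0.0], [0.02, -0.11, -8.3])
([-0.22, -2.01, -0.0], [0.02, -0.11, -12.41])
([-0.39, -2.66, -0.0], [0.03, -0.11, -16.52])
([-0.6, -3.29, -0.0], [0.03, -0.11, -20.62])
([-0.86, -3.91, -0.0], [0.03, -0.11, -24.73])
([-1.16, -4.51, -0.0], [0.04, -0.11, -28.83])
([-1.51, -5.09, -0.0], [0.04, -0.1, -32.94])
([-1.89, -5.64, -0.0], [0.05, -0.1, -37.05])
([-2.31, -6.16, -0.01], [0.05, -0.1, -41.15])
([-2.77, -6.65, -0.01], [0.05, -0.1, -45.26])
([-3.27, -7.1, -0.01], [0.06, -0.1, -49.36])
```

Emit:
play_rows --series '[{"slide":[-0.03,-0.68,0],"angular":[0,0,-4.2]},{"slide":[-0.1,-1.35,0],"angular":[0,0,-8.3]},{"slide":[-0.22,-2.01,0],"angular":[0,0,-12.4]},{"slide":[-0.39,-2.66,0],"angular":[0,0,-16.5]},{"slide":[-0.39,-2.66,0],"angular":[0,0,-16.5]}]'

```text
t: 4.15
ee_pos: [0.4877, 0.09, 0.0623]
tool_rot: [0.462, 0.887, 0.0, -0.0]
ft_force: [1.0, -3.6, -2.2]
width: 0.0254
```

```bash
python3 -c "
from h import *
print(wa(), observe()['ft_force'])
z=.0624
r=wa()[1]
for a in np.linspace(wa()[0],-.195,11)[1:]: print(rel(*arc(a,z,r)))"
```

```text
(np.float64(-0.7650698170034174), np.float64(0.09294817088883851)) [ 0.95518459 -3.59822474 -2.18289776]
([-0.02, -0.53, -0.01], [0.01, -0.03, -3.72])
([-0.07, -1.06, -0.01], [0.01, -0.03, -6.98])
([-0.15, -1.58, -0.01], [0.01, -0.03, -10.25])
([-0.26, -2.1, -0.01], [0.01, -0.03, -13.52])
([-0.4, -2.61, -0.01], [0.01, -0.03, -16.78])
([-0.56, -3.11, -0.01], [0.01, -0.03, -20.05])
([-0.76, -3.61, -0.01], [0.01, -0.03, -23.32])
([-0.98, -4.09, -0.01], [0.01, -0.03, -26.58])
([-1.23, -4.55, -0.01], [0.01, -0.03, -29.85])
([-1.51, -5.0, -0.01], [0.01, -0.03, -33.11])
```

Emit:
play_rows --series '[{"slide":[-0.02,-0.53,0],"angular":[0,0,-3.7]},{"slide":[-0.07,-1.06,0],"angular":[0,0,-7]},{"slide":[-0.15,-1.58,0],"angular":[0,0,-10.2]},{"slide":[-0.26,-2.1,0],"angular":[0,0,-13.5]},{"slide":[-0.4,-2.61,0],"angular":[0,0,-16.8]},{"slide":[-0.56,-3.11,0],"angular":[0,0,-20]},{"slide":[-0.76,-3.61,0],"angular":[0,0,-23.3]},{"slide":[-0.98,-4.09,0],"angular":[0,0,-26.6]},{"slide":[-1.23,-4.55,0],"angular":[0,0,-29.8]},{"slide":[-1.51,-5.0,0],"angular":[0,0,-33.1]},{"slide":[-1.51,-5.0,0],"angular":[0,0,-33.1]}]'

```text
t: 5.25
ee_pos: [0.4562, 0.0482, 0.0624]
tool_rot: [0.191, 0.982, -0.0, 0.001]
ft_force: [3.5, -4.0, -3.6]
width: 0.025
```

```bash
python3 -c "
from h import *
print(wa(), observe()['ft_force'])
p,d=grab_frame('top'); cv2.imwrite('pics/t2.png',cv2.resize(p[180:320,240:410,::-1],None,fx=4,fy=4,interpolation=cv2.INTER_CUBIC))"
```

```text
(np.float64(-0.1908051150110861), np.float64(0.0917823419671552)) [ 3.46961175 -4.01879779 -3.58300332]
```

View pics/t2.png

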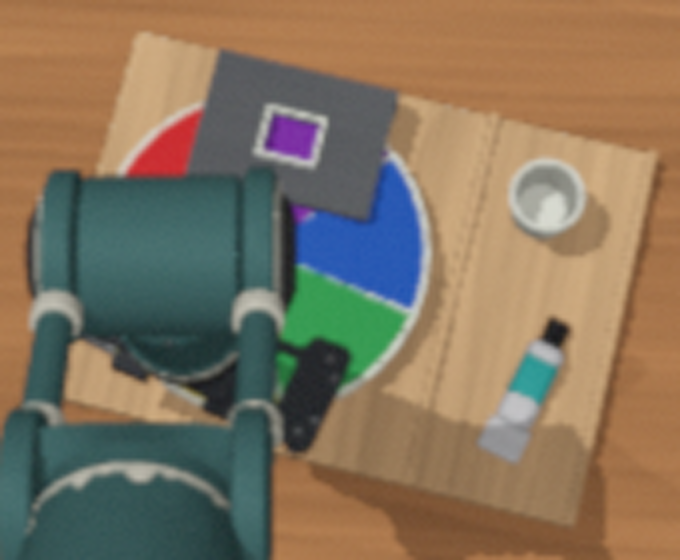

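```bash
python3 -c "
from h import *
e=w('top',240+410/4,180+306/4,.037)[:2]-C; print(np.linalg.norm(e),np.degrees(np.arctan2(e[1],e[0]))+100.8)"
```

```text
0.1075731000716624 -7.87055722701075
```

Emit:
play_rows --series '[{"slide":[0,0,0.1],"angular":[0,0,0]},{"slide":[0,0,0.2],"angular":[0,0,0]},{"slide":[0,0,0.2],"angular":[0,0,0]},{"slide":[0,0,0.2],"angular":[0,0,0]}]'

```text
t: 5.7
ee_pos: [0.4564, 0.0481, 0.0605]
tool_rot: [0.192, 0.981, -0.0, 0.001]
ft_force: [0.4, -1.9, 0.3]
width: 0.0253
```

Emit:
play_rows --series '[{"slide":[0,0,0.05],"angular":[0,0,0]},{"slide":[0,0,0.1],"angular":[0,0,0]},{"slide":[0,0,0.1],"angular":[0,0,0]}]'

```text
t: 6.0
ee_pos: [0.4564, 0.0481, 0.0595]
tool_rot: [0.192, 0.981, -0.0, 0.001]
ft_force: [0.8, -2.3, 1.3]
width: 0.0251
```

Emit:
play_rows --series '[{"slide":[0,0,0.05],"angular":[0,0,0]},{"slide":[0,0,0.1],"angular":[0,0,0]},{"slide":[0,0,0.1],"angular":[0,0,0]}]'

```text
t: 6.3
ee_pos: [0.4564, 0.0481, 0.0592]
tool_rot: [0.192, 0.981, -0.0, 0.001]
ft_force: [-3.2, -2.2, 8.9]
width: 0.0254
```

Emit:
play_rows --series '[{"slide":[0,-0.08,0.06],"angular":[0,0,-0.5]},{"slide":[0,-0.16,0.06],"angular":[0,0,-1]},{"slide":[0,-0.25,0.06],"angular":[0,0,-1.5]},{"slide":[0,-0.25,0.06],"angular":[0,0,-1.5]}]'

```text
t: 6.7
ee_pos: [0.456, 0.0468, 0.0593]
tool_rot: [0.179, 0.984, 0.001, 0.001]
ft_force: [-0.7, 3.1, 5.0]
width: 0.0249
```

Emit:
play_rows --series '[{"slide":[0,-0.1,0.06],"angular":[0,0,-0.5]},{"slide":[0,-0.2,0.06],"angular":[0,0,-1]},{"slide":[0,-0.3,0.06],"angular":[0,0,-1.5]},{"slide":[0,-0.3,0.06],"angular":[0,0,-1.5]}]'

```text
t: 7.1
ee_pos: [0.4553, 0.0449, 0.0592]
tool_rot: [0.167, 0.986, 0.002, 0.001]
ft_force: [-0.5, 2.6, 7.1]
width: 0.0253
```

Emit:
play_rows --series '[{"slide":[0,-0.1,0.06],"angular":[0,0,-0.5]},{"slide":[0,-0.2,0.06],"angular":[0,0,-1]},{"slide":[0,-0.3,0.06],"angular":[0,0,-1.5]},{"slide":[0,-0.3,0.06],"angular":[0,0,-1.5]}]'

```text
t: 7.5
ee_pos: [0.4546, 0.0428, 0.0593]
tool_rot: [0.155, 0.988, 0.002, 0.001]
ft_force: [-2.2, 2.3, 6.1]
width: 0.0248
```

Emit:
play_rows --series '[{"slide":[0,-0.1,0.06],"angular":[0,0,-0.4]},{"slide":[0,-0.2,0.06],"angular":[0,0,-0.9]},{"slide":[0,-0.3,0.06],"angular":[0,0,-1.4]},{"slide":[0,-0.3,0.06],"angular":[0,0,-1.4]}]'

```text
t: 7.9
ee_pos: [0.454, 0.0408, 0.0592]
tool_rot: [0.143, 0.99, 0.003, 0.002]
ft_force: [-1.1, 1.9, 5.7]
width: 0.0249
```

Emit:
play_rows --series '[{"slide":[0,-0.1,0.06],"angular":[0,0,-0.4]},{"slide":[0,-0.2,0.06],"angular":[0,0,-0.9]},{"slide":[0,-0.3,0.06],"angular":[0,0,-1.4]},{"slide":[0,-0.3,0.06],"angular":[0,0,-1.4]}]'

```text
t: 8.3
ee_pos: [0.4535, 0.0387, 0.0593]
tool_rot: [0.131, 0.991, 0.004, 0.002]
ft_force: [-1.6, 2.0, 6.7]
width: 0.0257
```

```bash
python3 -c "
from h import *
o=observe();print(wa(),o['ft_force'],R.from_quat(o['tool_rot']).as_matrix())"
```

```text
(np.float64(-0.0825237409279902), np.float64(0.09138184860984927)) [-1.64602847  1.97622517  6.6700941 ] [[-0.96541928  0.26066362  0.00448344]
 [ 0.26069124  0.96539351  0.0074461 ]
 [-0.00238735  0.0083574  -0.99996223]]
```

Emit:
play_rows --series '[{"slide":[0,-0.1,0.06],"angular":[0,0,-0.4]},{"slide":[0,-0.2,0.06],"angular":[0,0,-0.9]},{"slide":[0,-0.3,0.06],"angular":[0,0,-1.4]},{"slide":[0,-0.3,0.06],"angular":[0,0,-1.4]}]'

```text
t: 8.7
ee_pos: [0.4529, 0.0365, 0.0592]
tool_rot: [0.12, 0.993, 0.005, 0.002]
ft_force: [-1.6, 2.8, 7.3]
width: 0.0252
```

Emit:
play_rows --series '[{"slide":[0,-0.1,0.06],"angular":[0,0,-0.4]},{"slide":[0,-0.2,0.06],"angular":[0,0,-0.9]},{"slide":[0,-0.3,0.06],"angular":[0,0,-1.4]},{"slide":[0,-0.3,0.06],"angular":[0,0,-1.4]}]'

```text
t: 9.1
ee_pos: [0.4524, 0.0343, 0.0592]
tool_rot: [0.108, 0.994, 0.005, 0.002]
ft_force: [-1.2, 1.6, 7.3]
width: 0.0253
```

Emit:
play_rows --series '[{"slide":[0,-0.1,0.06],"angular":[0,0,-0.4]},{"slide":[0,-0.2,0.06],"angular":[0,0,-0.9]},{"slide":[0,-0.3,0.06],"angular":[0,0,-1.4]},{"slide":[0,-0.3,0.06],"angular":[0,0,-1.4]}]'

```text
t: 9.5
ee_pos: [0.4519, 0.032, 0.0592]
tool_rot: [0.096, 0.995, 0.006, 0.002]
ft_force: [-2.0, 1.9, 6.3]
width: 0.0251
```

Emit:
play_rows --series '[{"slide":[0,-0.1,0.06],"angular":[0,0,-0.4]},{"slide":[0,-0.2,0.06],"angular":[0,0,-0.9]},{"slide":[0,-0.3,0.06],"angular":[0,0,-1.4]},{"slide":[0,-0.3,0.06],"angular":[0,0,-1.4]}]'

```text
t: 9.9
ee_pos: [0.4515, 0.0295, 0.0592]
tool_rot: [0.084, 0.996, 0.006, 0.002]
ft_force: [-1.6, 2.0, 6.8]
width: 0.025
```

```bash
python3 -c "
from h import *
a,r=wa(); z=observe()['ee_pos'][2]
print(a,r,rel(*arc(a,z,r)),rel(*arc(a+.024,z,r)))"
```

```text
0.019567866882411966 0.09127381351049726 ([0.0, 0.0, 0.0], [0.76, 0.19, -0.01]) ([-0.0, -0.22, -0.0], [0.76, 0.2, -1.38])
```

Emit:
play_rows --series '[{"slide":[0,-0.1,0.06],"angular":[0.2,0,-0.4]},{"slide":[0,-0.2,0.06],"angular":[0.4,0,-0.9]},{"slide":[0,-0.3,0.06],"angular":[0.4,0,-1.4]},{"slide":[0,-0.3,0.06],"angular":[0.4,0,-1.4]}]'

```text
t: 10.3
ee_pos: [0.4511, 0.0271, 0.0589]
tool_rot: [0.072, 0.997, 0.003, 0.002]
ft_force: [-1.0, 0.7, 5.4]
width: 0.0253
```

Emit:
play_rows --series '[{"slide":[0,0,0.05],"angular":[0,0,0]},{"slide":[0,0,0.08],"angular":[0,0,0]},{"slide":[0,0,0.08],"angular":[0,0,0]}]'

```text
t: 10.6
ee_pos: [0.4512, 0.0271, 0.0584]
tool_rot: [0.073, 0.997, 0.003, 0.002]
ft_force: [-2.9, -0.6, 6.5]
width: 0.025
```

Emit:
play_rows --series '[{"slide":[0,0,0.05],"angular":[0,0,0]},{"slide":[0,0,0.08],"angular":[0,0,0]},{"slide":[0,0,0.08],"angular":[0,0,0]}]'

```text
t: 10.9
ee_pos: [0.4511, 0.0267, 0.0575]
tool_rot: [0.072, 0.997, 0.003, 0.002]
ft_force: [-1.1, -3.5, 4.3]
width: 0.0252
```

The pin is dropping (z is 1.7 mm below ring level, with low force). I'll centre a little further the same way and press gently.

Emit:
play_rows --series '[{"slide":[0,-0.05,0.05],"angular":[0,0,-0.2]},{"slide":[0,-0.1,0.1],"angular":[0,0,-0.5]},{"slide":[0,-0.1,0.1],"angular":[0,0,-0.5]}]'

```text
t: 11.2
ee_pos: [0.451, 0.0259, 0.0563]
tool_rot: [0.068, 0.998, 0.003, 0.002]
ft_force: [0.5, 0.7, -0.0]
width: 0.0251
```

Force is back near zero with the full drop followed, so it is in the notch. I'll push down in small steps.

Emit:
play_rows --series '[{"slide":[0,-0.03,0.1],"angular":[0,0,0]},{"slide":[0,-0.03,0.2],"angular":[0,0,0]},{"slide":[0,-0.03,0.2],"angular":[0,0,0]}]'

```text
t: 11.5
ee_pos: [0.4509, 0.0258, 0.054]
tool_rot: [0.068, 0.998, 0.003, 0.002]
ft_force: [1.6, 0.7, 0.2]
width: 0.0252
```

Emit:
play_rows --series '[{"slide":[0,0,0.1],"angular":[0,0,0]},{"slide":[0,0,0.2],"angular":[0,0,0]},{"slide":[0,0,0.3],"angular":[0,0,0]},{"slide":[0,0,0.4],"angular":[0,0,0]},{"slide":[0,0,0.4],"angular":[0,0,0]}]'

```text
t: 12.0
ee_pos: [0.4509, 0.0258, 0.0498]
tool_rot: [0.068, 0.998, 0.003, 0.002]
ft_force: [0.6, -0.1, -0.0]
width: 0.0253
```

Emit:
play_rows --series '[{"slide":[0,0,0.05],"angular":[0,0,0]},{"slide":[0,0,0.1],"angular":[0,0,0]},{"slide":[0,0,0.1],"angular":[0,0,0]},{"slide":[0,0,0.1],"angular":[0,0,0]}]'

```text
t: 12.4
ee_pos: [0.4509, 0.0258, 0.0488]
tool_rot: [0.068, 0.998, 0.003, 0.002]
ft_force: [1.0, 0.2, 1.1]
width: 0.025
```

Emit:
play_rows --series '[{"slide":[0,0,0.05],"angular":[0,0,0]},{"slide":[0,0,0.08],"angular":[0,0,0]},{"slide":[0,0,0.08],"angular":[0,0,0]}]'

```text
t: 12.7
ee_pos: [0.451, 0.0258, 0.0483]
tool_rot: [0.068, 0.998, 0.003, 0.002]
ft_force: [-1.3, 0.3, 4.9]
width: 0.0251
```

It has reached the bottom stop (14.1 mm of travel, force rising). I'll release and retreat.

Emit:
play_rows --gripper -1 --series '[{"slide":[0,0,0],"angular":[0,0,0]},{"slide":[0,0,0],"angular":[0,0,0]},{"slide":[0,0,0],"angular":[0,0,0]},{"slide":[0,0,0],"angular":[0,0,0]},{"slide":[0,0,0],"angular":[0,0,0]},{"slide":[0,0,0],"angular":[0,0,0]},{"slide":[0,0,0],"angular":[0,0,0]},{"slide":[0,0,0],"angular":[0,0,0]}]'

```text
t: 13.5
ee_pos: [0.451, 0.0258, 0.0483]
tool_rot: [0.068, 0.998, 0.003, 0.002]
ft_force: [-0.0, -0.5, -0.5]
width: 0.0864
```

Emit:
play_rows --series '[{"slide":[0,0,-3],"angular":[0,0,0]},{"slide":[0,0,-7],"angular":[0,0,0]},{"slide":[0,0,-11],"angular":[0,0,0]},{"slide":[0,0,-15],"angular":[0,0,0]},{"slide":[0,0,-15],"angular":[0,0,0]},{"slide":[0,0,-15],"angular":[0,0,0]}]'

```text
t: 14.1
ee_pos: [0.4512, 0.0248, 0.1995]
tool_rot: [0.068, 0.998, 0.003, 0.004]
ft_force: [-0.3, 0.1, -0.3]
width: 0.0881
```

```bash
python3 -c "
from h import *
p,d=grab_frame('wrist'); cv2.imwrite('pics/w3.png',p[:,:,::-1]); np.save('pics/w3.npy',d)
p,d=grab_frame('top'); cv2.imwrite('pics/t3.png',p[:,:,::-1])
q=cv2.imread('pics/top0.png'); 
print(observe()['ee_pos'])"
```

```text
[0.44930822 0.02482858 0.19693407]
```

View pics/w3.png

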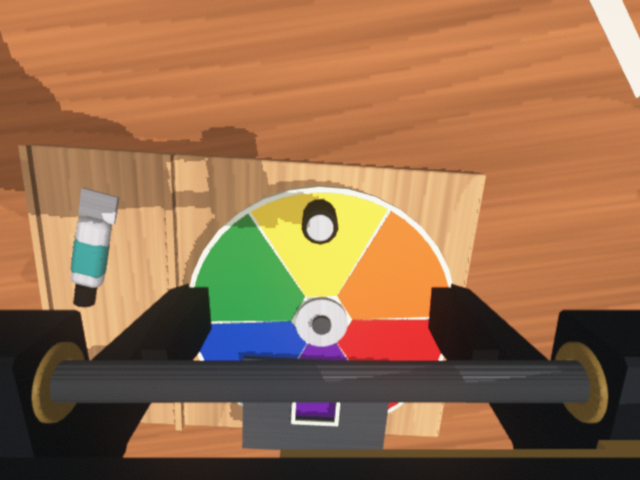

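View pics/t3.png

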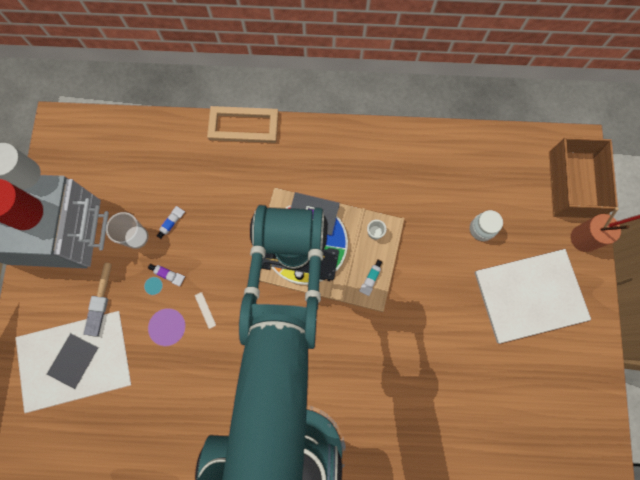

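Violet is in the window, the knob cap is at wrist (320,228), and the bystanders look unmoved. I'll check the cap height by depth.

```bash
python3 -c "
from h import *
d=np.load('pics/w3.npy')
c=camera_model('wrist'); f=240/np.tan(np.radians(c['vfov']/2)); o=observe()
def P(u,v):
    D=np.median(d[v-3:v+4,u-3:u+4]); q=c['mount']@[(u-c['cx'])/f*D,(v-c['cy'])/f*D,D,1]
    return R.from_quat(o['tool_rot']).apply(q[:3])+o['ee_pos']
print('cap',P(320,228),'wheel',P(270,260),P(380,250),'qd',o['qd'],o['ft_force'])"
```

```text
cap [0.44649989 0.02660596 0.08079521] wheel [ 0.48009106 -0.01899927  0.03443813] [0.48398839 0.07098415 0.03427155] qd [-1.83010064e-03  1.40831042e-02  1.45579809e-02 -2.31574969e-04
  2.48839276e-03  7.73138091e-05] [-0.82968163 -0.0722849  -0.32502756]
```

```bash
python3 -c "
from h import *
c=camera_model('wrist'); f=240/np.tan(np.radians(c['vfov']/2)); o=observe()
p,d=grab_frame('wrist')
v,u=np.mgrid[:480,:640]; M=c['mount']; q=np.stack([(u-c['cx'])/f*d,(v-c['cy'])/f*d,d],-1)@M[:3,:3].T+M[:3,3]
z=(q@R.from_quat(o['tool_rot']).as_matrix().T+o['ee_pos'])[...,2]
print(o['ee_pos'],o['qd'].max()); print('cap',np.round(z[218:240:3,312:330:4],4)); print('wheel near',np.median(z[240:262,270:290]),np.median(z[205:240,345:365]),np.median(z[200:235,275:295]))"
```

```text
[0.44930822 0.02482858 0.19693407] 0.01455798085508583
cap [[0.083  0.0818 0.0817 0.0812 0.0827]
 [0.0823 0.0833 0.0829 0.084  0.0818]
 [0.0831 0.0831 0.0831 0.0825 0.0825]
 [0.0846 0.0835 0.082  0.0842 0.0837]
 [0.0818 0.0833 0.0822 0.0829 0.0825]
 [0.0831 0.0837 0.083  0.0832 0.0844]
 [0.0829 0.0839 0.0835 0.0836 0.0835]
 [0.0833 0.0836 0.084  0.0825 0.0844]]
wheel near 0.03714331704605886 0.037031866357930696 0.03714182586395935
```

```bash
python3 -c "
from plant import *
print(finish_job())"
```

```text
the job is handed in; nothing more can be done
None
```

The wheel is locked on violet and the job is handed in at about 14 s of the 64 s allowed; the hand-in reports no verdict.

I gripped the knob and turned the wheel from about -1.06 to -0.19 rad, where violet filled the window. I then swept towards positive with light pressure, 5 to 9 N measured at the wrist. The pin dropped at about +0.05 rad, and I pushed the handle down to its stop, 14.1 mm in all, with at most about 5 N at the end. Then I opened the gripper and raised it 15 cm clear.

**Last checks**
- **Window:** violet was in it in the last wrist picture.
- **Bystanders:** they looked unmoved by eye in the top view; I did not measure their positions.
- **Knob height:** the last depth reading put the knob's cap at about 83 mm, against 82 mm expected when fully down, with the wheel top at 37.1 mm as it should be. That would put the grip point near 68 mm, inside the 69.5 mm limit. An earlier single reading gave a cap about 1.4 mm high relative to the wheel. I took the 1 mm difference as depth error, since the stop was felt at full travel, and did not press again to confirm.

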